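Present a grinding ball to the inspection camera

TASK

Set the selector on the inspection camera's control box to the green mark and let go of it. Then take the dish by the black bar of its handle, lift it straight up clear of the worktop before turning it, and only then turn it a quarter turn so that its red tab points straight at the camera lens; keep the dish level and the loose blue ball inside the dish's black ring all the while. Finish while still holding the dish, level and still, with the ball resting in its middle and brought to the height of the lens, straight in front of it and about 16 cm away; leave everything else on the worktop where it is.

Things in the scene. Friction and masses are not known exactly. Their poses are not given: they have to be found in the camera images.
- selector (a joint): Grey bar knob on the control box; rad, grows clockwise seen from above, stops at -1.2 and 1.2. Four detents with coloured dots: white -1.05, yellow -0.35, green 0.35, red 1.05; within 0.25 rad of a dot the freed knob snaps onto it. Turning takes about 0.06 N m. Starts at white or yellow. At 0 the white pointer line looks along the box's x axis (away from the robot, give or take 0.25 rad).
- selector_grip (a point): Grip point on the knob's axis, 72 mm above the worktop. The knob is an upright bar 42 x 12 x 36 mm, its top 14 mm above this point, the panel 22 mm below it. Frame turns with the knob: x along the bar to its pointer end, y across (grip along y), z up. The control box (grey, black top, 90 x 120 mm, 48 mm high) is fixed to the worktop.
- handle (a point): Centre of the dish handle's black grip bar, 60 x 12 x 18 mm, 90 mm above the dish's underside. Dish frame: z up, y along the bar, x across it (grip along x) towards the red tab. Two thin steel legs carry it from the rim at +y and -y; the ball's top is about 60 mm below this point. The loose aluminium dish is 105 mm across, rim 23.5 mm high, about 0.18 kg.
- dish_floor (a point): Middle of the dish's hollow, 82 mm straight below the handle point, 8 mm above the dish's underside; same axes. The hollow is a shallow bowl of curvature radius 120 mm, 90 mm across, with a black ring of radius 22 mm printed round this point.
- red_tab (a point): Centre of the red tab on the dish's rim, 58 mm from the dish's axis along its +x; same axes as the handle. At the start it points about a quarter turn anticlockwise (seen from above) of the direction the camera stands in.
- ball_centre (a point): Centre of the loose blue ball, 22 mm diameter, about 0.03 kg; it rolls freely in the dish and rests 11 mm above its floor. Axes mean nothing.
- lens (a point): Middle of the front of the inspection camera's lens, 120 mm above the worktop. The camera (white body, white ring light round the lens, steel post, 145 mm high) is fixed. Camera frame: z up, the lens looks along its -x, y to its side; all of it lies at x > -2 mm and within 40 mm of y = 0.
- grind_gauge: Bystander: flat steel gauge block 60 x 170 x 13 mm on the worktop, origin at the centre of its underside. Leave alone.
- film_applicator: Bystander: small metal frame 50 x 84 x 22 mm, origin at the centre of its underside. Leave alone.
- viscosity_cup: Bystander: white cup upside down, 72 mm wide, 67 mm high, origin at the centre of its underside. Leave alone.
- bottle_front_far: Bystander: white jar 71 mm wide, 83 mm high, origin at the centre of its underside. Leave alone.
- spatula_blue: Bystander: spatula with a blue handle, 16 x 192 x 11 mm, origin at the centre of its underside. Leave alone.
- beaker: Bystander: clear beaker 68 mm wide, 72 mm high, origin at the centre of its underside. Leave alone.

How it is judged:
By the outcome, as a careful person would: the job done as asked, in the order asked, and still so for the second after the job is handed in, while the arm keeps its last pose, push and grip.
It also fails if it takes over 51 s, if anything falls off the work surface, if the arm or the gripper's body presses on something with over 40 N, if the wrist force passes 120 N, or if a joint passes its speed limit or range.

ROBOT

A 7-joint arm with a two-finger parallel gripper is mounted at the origin on a cart in front of the work surface, level with it; the furniture and walls round the work are solid. World frame = base frame: x ahead of the robot, y to its left, z up, the work surface at z = 0. Lengths are in m, angles in rad, forces in N, time in s.
With the tool pointing down it reaches from about 0.4 to 0.85 m from the base axis. Payload 4.5 kg.
Tool frame: the origin (TCP) lies at the very end of the fingers, on their centre line; the grasp point (between the pads) lies 19 mm behind it (tcp_to_grasp is the z of the grasp point in the tool frame, in m); z points along the fingers, y is the line along which they close (so a half turn about z gives the same grasp; the last joint's range is limited). The gripper opens to 88 mm and grips with 3 to 60 N. Pads are 18 mm wide; open, the fingers measure 123 mm over their backs; the gripper's body (75 mm by 187 mm) begins 45 mm behind the grasp point.
Start: joints at [-1.194, 0.689, -0.195, 1.565, 0.157, 0.902, -0.215], TCP at [0.21, 0.589, 0.239] pointing down, gripper open.
Joint ranges: [-3.01, 3.01], [-0.46, 2.08], [-1.47, 1.51], [0.13, 2.56], [-1, 4.14], [0.04, 2.09], [-2.66, 2.66]. Speed limits (rad/s): [2.57, 2.57, 3.14, 3.14, 3.14, 3.14, 3.14].

INTERFACE

Orientations are given as a unit quaternion [x, y, z, w].
In Python, from plant import * gives the robot as it stands. The module is installed in compiled form; this text tells all that it offers.
- The arm moves only by the shell command python3 -m jog 'ROWS' [OPENING] [FORCE]. ROWS is JSON, a list that holds one entry, the list of rows, each a list of 6 numbers: the shift along the tool's x, y, z in m, then the turn, a rotation vector about the tool's x, y, z in rad. In form: [[[dx, dy, dz, ax, ay, az], ...]]. A call has 1 to 12 rows; each row shifts and turns the commanded pose from where the row before left it, along the tool's axes as they then stand; what a row does not reach is not made up. A row lasts 1/8 s, in which the tool goes at most 62.5 mm and 10.7 degrees, less where a joint would pass 70% of its speed; a pose out of reach is approached as far as the arm can. A call with a gripper value outside its range is refused whole. OPENING is the finger opening in m, from 0 to 0.0881, set as the call begins (- or left out, the last holds). The fingers move at their own pace and stop on an object; FORCE is the grip in N (left out, the last holds). Time passes only in rows, so rows that do not move let the fingers close. It gives the time, the measured TCP pose, the force, the opening and the grip force at its end, in the units of the state.
- get_state(): the state, without advancing time (a new reading comes with each control period).
- snapshot(name): name is "side" or "top" or "wrist"; returns a dict with "frame" (480x640x3 uint8, red, green, blue), "mtx" (3x3 intrinsics, pixels), "xyz" and "orientation" of the camera in the world; the wrist camera has in their place "mount" (4x4, takes a point from camera to tool coordinates, whose origin is the TCP and whose axes are the flange's). Camera axes: x right, y down, z forward; pixel columns grow to the right and rows downward; lengths in m; the calibration is good to about 2 mm. A picture is of the moment at which its call begins: read the wrist's pose just before it. There is no depth.
- finish_job(): hands the job in; it is judged then, once.
The state is a dict: "clock": time; "q": joint angles; "qd": joint speeds; "joint_torque": joint torques, N m; "tool_pos": TCP position; "eef_rot": TCP orientation; "contact_force": force on the tool from outside, world axes, zero at the start; "moment": the same for the moment, N m; "opening": opening from 0.0 (shut) to 1.0 (fully open); "finger_force": force on a finger pad.
Only numpy, scipy, OpenCV 4.12 (cv2) and the standard library are available. Lean on these libraries where they do the work, as an engineer would, in place of code of your own. Each camera call takes 0.05 s, during which the arm holds its last target. There are 200 camera calls.

## Working session

There is one attempt and no reset: what is moved stays moved. The work goes in short steps, Python scripts to look and compute and a shell command to move; the robot and the scene stay as the last step left them, time stands still between calls to the robot, and variables do not carry over. Pictures are saved under pics/ and viewed, at most 13 in all, crops included, and the job is handed in when it is done.

```bash
mkdir -p pics
cat > h.py <<'E'
from plant import *
import numpy as np, cv2
from scipy.spatial.transform import Rotation as R
def cam(n):
    st=get_state(); s=snapshot(n)
    if 'mount' in s:
        T=np.eye(4); T[:3,:3]=R.from_quat(st['eef_rot']).as_matrix(); T[:3,3]=st['tool_pos']
        T=T@np.array(s['mount'])
        s['Rm'],s['p']=T[:3,:3],T[:3,3]
    else:
        s['p']=np.array(s['xyz']); o=np.array(s['orientation'])
        s['Rm']=R.from_quat(o).as_matrix() if o.size==4 else o
    return s
def ray(s,u,v):
    d=s['Rm']@np.linalg.inv(np.array(s['mtx']))@np.array([u,v,1.]); return d/np.linalg.norm(d)
def onz(s,u,v,z):
    d=ray(s,u,v); return s['p']+d*(z-s['p'][2])/d[2]
def proj(s,P):
    c=np.array(s['mtx'])@(s['Rm'].T@(np.array(P)-s['p'])); return c[:2]/c[2]
def save(s,n): cv2.imwrite('pics/'+n+'.png',s['frame'][:,:,::-1])
E
python3 - <<'E'
from h import *
for n in ('top','side'):
    s=cam(n); save(s,n+'0'); print(n,s['p'],s['Rm'][:,2],np.array(s['mtx'])[0])
st=get_state(); print(st['clock'],st['tool_pos'],st['eef_rot'],R.from_quat(st['eef_rot']).as_matrix(),st['opening'])
E
```

```text
top [0.23084995 0.01572287 1.53007453] [ 0.19986061 -0.01543779 -0.97970272] [482.97631742   0.         318.84645169]
side [ 0.40264034 -0.85749443  0.88492181] [ 0.12797075  0.73401164 -0.66697106] [471.62536096   0.         317.44878294]
0.1 [0.209921   0.58810524 0.23801026] [ 1.70527257e-01  9.85352633e-01 -7.96871432e-04 -8.91994746e-05] [[-9.41840893e-01  3.36058822e-01 -4.47562474e-04]
 [ 3.36059106e-01  9.41839639e-01 -1.53997684e-03]
 [-9.59907251e-05 -1.60082061e-03 -9.99998714e-01]] 0.9991270014148983
```

View pics/top0.png

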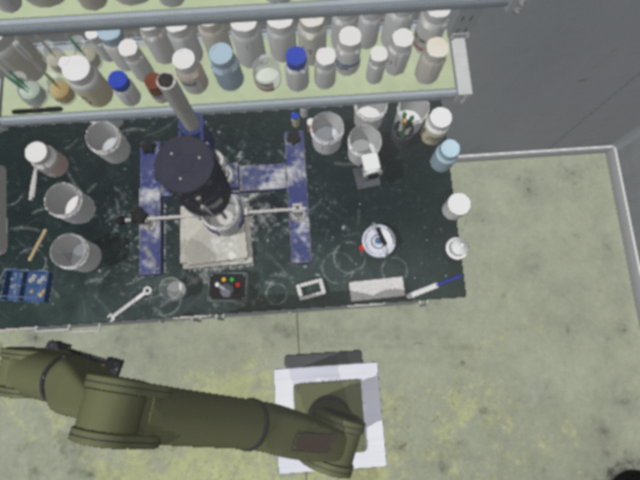

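View pics/side0.png

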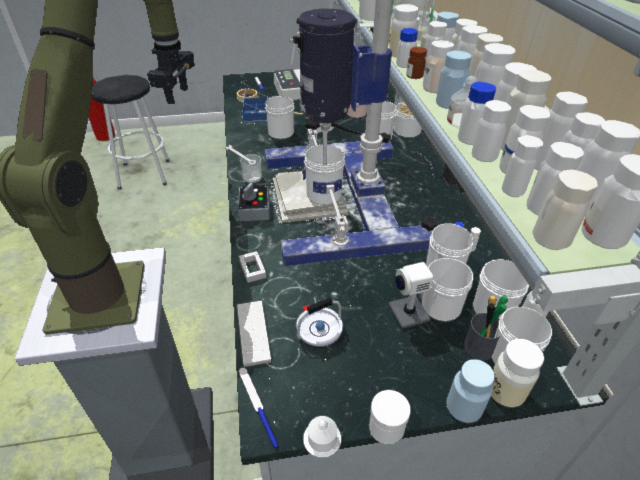

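Top view: control box at about (228,287), dish at (378,240) with its red tab to the left at (362,247), inspection camera near (370,165). The side view shows the same layout: box (254,200), dish (320,325), camera (410,285). I'll zoom in on these.

Run:
```python
from h import *
t=cam('top');s=cam('side')
def c(s,x,y,w,h): return cv2.resize(s['frame'][y:y+h,x:x+w,::-1],(400,300),interpolation=cv2.INTER_CUBIC)
im=np.vstack([np.hstack([c(t,200,262,60,45),c(t,335,140,80,60)]),np.hstack([c(s,225,170,60,45),c(s,380,250,80,60)])])
cv2.imwrite('pics/z.png',im)
print('box top',onz(t,228,275,.048),'dish',onz(t,378,240,.02))
# blue ball & red tab
for n,k,roi in(('t',t,(340,220,400,265)),('s',s,(290,290,350,350))):
    x0,y0,x1,y1=roi; f=k['frame'][y0:y1,x0:x1].astype(int); r,g,b=f[...,0],f[...,1],f[...,2]
    for nm,m in(('red',(r>g+60)&(r>b+60)),('blue',(b>r+40)&(b>g+15)),('blk',f.sum(2)<75)):
        y,x=np.nonzero(m); print(n,nm,len(x), (x.mean()+x0,y.mean()+y0) if len(x) else '', onz(k,x.mean()+x0,y.mean()+y0,{'red':.02,'blue':.019,'blk':.095}[nm]) if len(x) else '')
```

```text
box top [0.44237634 0.2795406  0.048     ] dish [ 0.52620911 -0.19647202  0.02      ]
t red 23 (np.float64(360.95652173913044), np.float64(247.73913043478262)) [ 0.5048597  -0.14002956  0.02      ]
t blue 15 (np.float64(377.5333333333333), np.float64(240.13333333333333)) [ 0.52607296 -0.19508475  0.019     ]
t blk 0  
s red 24 (np.float64(305.3333333333333), np.float64(307.5416666666667)) [ 0.49970227 -0.13872722  0.02      ]
s blue 60 (np.float64(319.6166666666667), np.float64(325.01666666666665)) [ 0.52434793 -0.19438996  0.019     ]
s blk 62 (np.float64(320.01612903225805), np.float64(308.0483870967742)) [ 0.52236449 -0.20768518  0.095     ]
```

View pics/z.png

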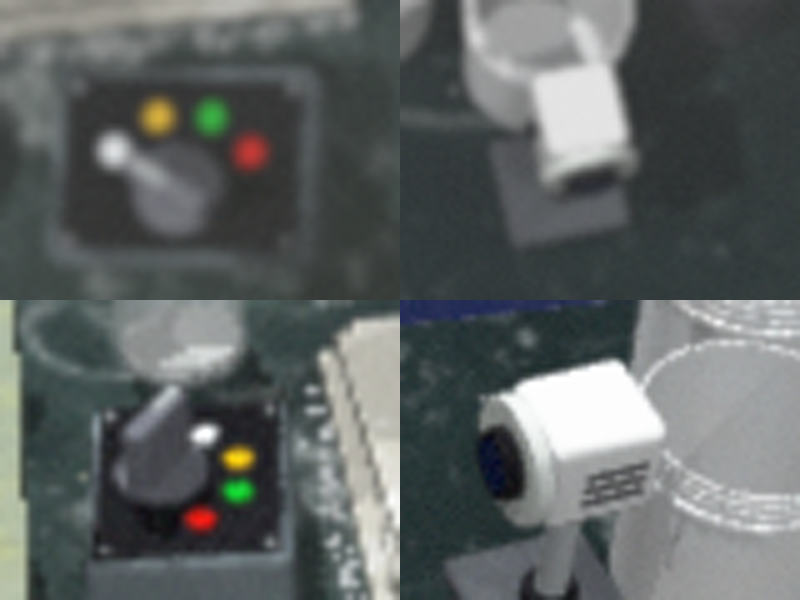

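The zoom shows the knob pointing at the white dot, with the four dots clear in both views. The lens front is at about top (373,175) and side (400,283). Next I'll work out the knob axis and angle, the lens position and direction, and the handle.

Run:
```python
from h import *
t=cam('top');s=cam('side')
D=[(113,151),(158,117),(211,117),(250,152)]
E_=[(205,134),(238,159),(238,191),(200,219)]
P=[onz(t,200+x*.15,262+y*.15,.049)[:2] for x,y in D]; Q=[onz(s,225+x*.15,170+y*.15,.049)[:2] for x,y in E_]
print(np.round(P,4).tolist(),np.round(Q,4).tolist())
a=np.array([-1.05,-.35,.35,1.05])
for Z in(P,Q,(np.array(P)+Q)/2):
    # p = c + r*(cos(phi-a), sin(phi-a)): linear in c, rc, rs
    A=[];b=[]
    for k,(x,y) in zip(a,Z):
        A+= [[1,0,np.cos(k),np.sin(k)],[0,1,-np.sin(k),np.cos(k)]]; b+=[x,y]
    r=np.linalg.lstsq(np.array(A),np.array(b),rcond=None)[0]; print('c',r[:2],'r',np.hypot(*r[2:]),'phi',np.arctan2(r[3],r[2]))
def tri(u1,u2):
    d1,d2=ray(t,*u1),ray(s,*u2); M=np.c_[d1,-d2]; k=np.linalg.lstsq(M,s['p']-t['p'],rcond=None)[0]
    a,b=t['p']+k[0]*d1,s['p']+k[1]*d2; return (a+b)/2,np.linalg.norm(a-b)
print('lens',tri((373,175.6),(400.4,283)))
o=lambda x,y,z:onz(t,335+x*.2,140+y*.2,z)
print('plate',o(490-400,145,.005),o(515-400,245,.005),o(630-400,215,.005))
print('ring',o(140,188,.12),o(237,165,.12))
# dish side handle black px
f=s['frame'][290:345,290:350].astype(int); m=(f.max(2)<60).astype(np.uint8)
n,l,st,c=cv2.connectedComponentsWithStats(m)
for i in range(1,n):
    if st[i,4]>15: print(st[i],c[i]+[290,290])
q=get_state(); print(q['clock'])
```

```text
[[0.4147, 0.3141], [0.429, 0.293], [0.4274, 0.2686], [0.41, 0.2512]] [[0.4175, 0.3129], [0.4307, 0.2915], [0.4288, 0.2678], [0.4108, 0.2502]]
c [0.39430904 0.28377382] r 0.036263004031075706 phi -0.07874099319809358
c [0.39617301 0.28329159] r 0.03607325772424336 phi -0.10473291640121085
c [0.39524103 0.2835327 ] r 0.03616507663310697 phi -0.09170286298326201
lens (array([ 0.70756357, -0.18588508,  0.11873239]), np.float64(0.0022456020663392854))
plate [ 0.77468503 -0.13800843  0.005     ] [ 0.70445107 -0.14873197  0.005     ] [ 0.71991508 -0.22630106  0.005     ]
ring [ 0.70398888 -0.15468204  0.12      ] [ 0.7147049  -0.21535397  0.12      ]
[55  0  5 10 27] [347.81481481 294.48148148]
[ 18   7  25  17 195] [319.92307692 304.85641026]
[ 41  21  19  34 254] [344.22834646 332.46062992]
[ 9 50  9  5 25] [302.04 342.56]
0.3
```

```bash
python3 -m jog '[[[-0.031,-0.025,0.004,0,0,0],[-0.031,-0.025,0.004,0,0,0],[-0.031,-0.025,0.004,0,0,0],[-0.031,-0.025,0.004,0,0,0],[-0.031,-0.025,0.004,0,0,0],[-0.031,-0.025,0.004,0,0,0],[-0.031,-0.025,0.004,0,0,0],[-0.031,-0.025,0.004,0,0,0],[-0.029,-0.025,0.004,0,0,0]]]' 0.05 15
python3 -m jog '[[[0,0,0,0,0,-0.18],[0,0,0,0,0,-0.18],[0,0,0,0,0,-0.18],[0,0,0,0,0,-0.18],[0,0,0,0,0,-0.18],[0,0,0,0,0,-0.18],[0,0,0,0,0,-0.18],[0,0,0,0,0,0]]]'
python3 - <<'E'
from h import *
s=cam('wrist'); save(s,'w1'); st=get_state(); print(st['q'],st['tool_pos'],R.from_quat(st['eef_rot']).as_matrix()); print(proj(s,[.395,.2835,.086]))
E
```

```text
clock: 1.42
tool_pos: [0.3962, 0.2826, 0.2027]
eef_rot: [0.171, 0.985, 0.0, 0.0]
contact_force: [1.6, -0.3, 0.4]
opening: 0.568
finger_force: 0.0
clock: 2.42
tool_pos: [0.3954, 0.2835, 0.2027]
eef_rot: [-0.442, 0.897, 0.0, -0.0]
contact_force: [-0.1, 0.7, -0.1]
opening: 0.565
finger_force: 0.0
[-0.33483167  0.62275507 -0.60724939  2.00049048  0.55284269  0.68558596
  1.19011045] [0.39544128 0.28360234 0.20270463] [[-6.10992376e-01 -7.91636462e-01 -1.70867647e-04]
 [-7.91636454e-01  6.10992286e-01  3.88161821e-04]
 [-2.02884236e-04  3.72428972e-04 -9.99999910e-01]]
[326.12266786 230.89577747]
```

View pics/w1.png

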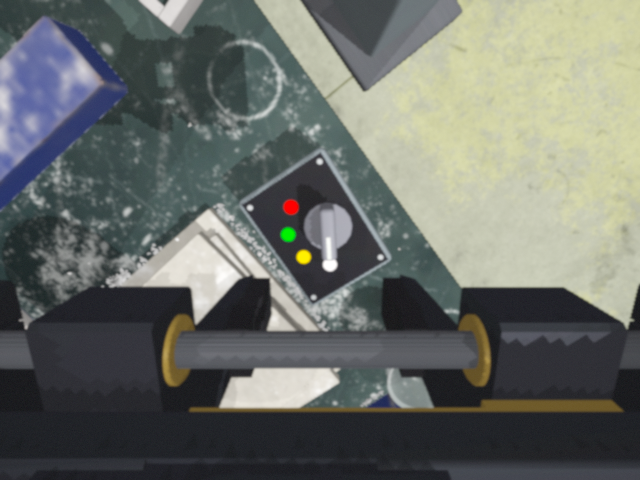

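The wrist view shows the knob bar running from (327,210) to (330,262), pointing at white (330,265), with the fingers on either side. I'll get the axis from the dots in this view.

Run:
```python
from h import *
s=cam('wrist')
h=cv2.cvtColor(s['frame'],cv2.COLOR_RGB2HSV)[140:300,240:390]
sat=h[...,1]>150
A=[];b=[]
for k,lo,hi in((-.35,22,32),(.35,50,70),(1.05,0,8)):
    m=(sat&(h[...,0]>=lo)&(h[...,0]<=hi)&(h[...,2]>120)).astype(np.uint8)
    n,l,st,c=cv2.connectedComponentsWithStats(m); i=1+np.argmax(st[1:,4]); u=c[i]+[240,140]; p=onz(s,*u,.049); print(k,u,st[i,4],p)
    A+= [[1,0,np.cos(k),np.sin(k)],[0,1,-np.sin(k),np.cos(k)]]; b+=list(p[:2])
r=np.linalg.lstsq(np.array(A),np.array(b),rcond=None)[0]; phi=np.arctan2(r[3],r[2]);print('c',r[:2],'r',np.hypot(*r[2:]),'phi',phi)
st=get_state(); M=R.from_quat(st['eef_rot']).as_matrix(); a=np.arctan2(-M[1,0],-M[0,0])
print('bar dir',phi+1.05,'-toolx dir',a,'shift tool',M.T@(np.r_[r[:2],.053]-st['tool_pos']))
```

```text
-0.35 [303.28205128 256.52820513] 195 [0.43141032 0.29696371 0.049     ]
0.35 [287.63917526 234.14948454] 194 [0.42937048 0.27220602 0.049     ]
1.05 [290.63350785 206.97382199] 191 [0.41186491 0.25494039 0.049     ]
c [0.39670308 0.28752229] r 0.03599498873602529 phi -0.08602750670040973
bar dir 0.9639724932995903 -toolx dir 0.9136826359038722 shift tool [-0.0038678   0.00136138  0.14972683]
```

```bash
python3 -m jog '[[[-0.004,0.001,0.03,0,0,-0.05],[0,0,0.035,0,0,0],[0,0,0.035,0,0,0],[0,0,0.03,0,0,0],[0,0,0.015,0,0,0],[0,0,0,0,0,0]]]'
python3 -m jog '[[[0,0,0,0,0,0],[0,0,0,0,0,0],[0,0,0,0,0,0],[0,0,0,0,0,0],[0,0,0,0,0,0],[0,0,0,0,0,0]]]' 0 20
```

```text
clock: 3.28
tool_pos: [0.3965, 0.2873, 0.057]
eef_rot: [-0.464, 0.886, -0.001, -0.001]
contact_force: [0.2, 0.2, -0.2]
opening: 0.564
finger_force: 0.0
clock: 4.03
tool_pos: [0.3969, 0.2877, 0.058]
eef_rot: [-0.465, 0.885, 0.0, 0.0]
contact_force: [-1.4, -0.6, 5.2]
opening: 0.133
finger_force: 20.0
```

Gripped, with the opening at 11.7 mm. Now turning it.

```bash
python3 -m jog '[[[0,0,0,0,0,0.14],[0,0,0,0,0,0.14],[0,0,0,0,0,0.14],[0,0,0,0,0,0.14],[0,0,0,0,0,0.14],[0,0,0,0,0,0.14],[0,0,0,0,0,0.14],[0,0,0,0,0,0.14],[0,0,0,0,0,0.14],[0,0,0,0,0,0.14],[0,0,0,0,0,0]]]'
python3 -m jog '[[[0,0,0,0,0,0],[0,0,0,0,0,0],[0,0,0,0,0,0],[0,0,-0.03,0,0,0],[0,0,-0.04,0,0,0],[0,0,-0.04,0,0,0],[0,0,-0.04,0,0,0],[0,0,0,0,0,0]]]' 0.05
python3 - <<'E'
from h import *
s=cam('wrist'); save(s,'w2'); st=get_state(); print(st['q'],st['tool_pos'],R.from_quat(st['eef_rot']).as_matrix())
E
```

```text
clock: 5.4
tool_pos: [0.3976, 0.2853, 0.058]
eef_rot: [0.216, 0.976, -0.002, 0.001]
contact_force: [0.6, -4.4, 5.2]
opening: 0.137
finger_force: 20.0
clock: 6.4
tool_pos: [0.3983, 0.2887, 0.2102]
eef_rot: [0.215, 0.977, 0.003, 0.002]
contact_force: [-0.7, 0.6, 0.0]
opening: 0.564
finger_force: 0.0
[-0.59323033  0.56479589 -0.19844246  1.99796714  0.18989369  0.59341511
  0.21871573] [0.39741945 0.28785805 0.2085717 ] [[-0.90776733  0.41946937  0.00197815]
 [ 0.41947279  0.90776604  0.00184158]
 [-0.00102321  0.00250151 -0.99999635]]
```

View pics/w2.png

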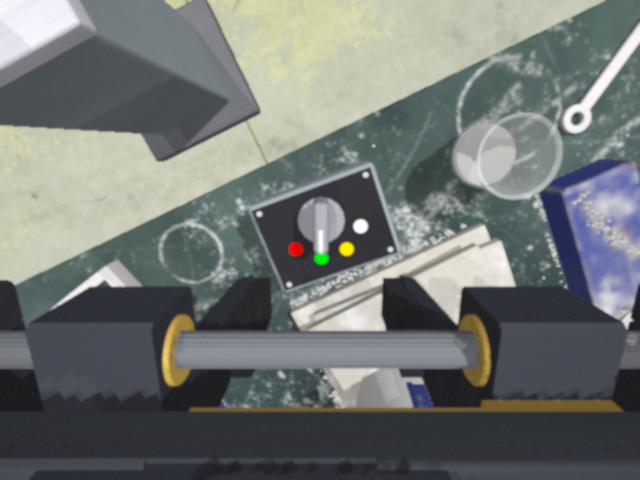

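The knob's pointer is on green (321,258) and it has been released. Next I'll go above the dish.

```bash
python3 -m jog '[[[-0.013,-0.016,-0.003,0,0,0],[-0.029,-0.035,-0.003,0,0,0],[-0.029,-0.035,-0.003,0,0,0],[-0.029,-0.035,-0.003,0,0,0],[-0.029,-0.035,-0.003,0,0,0],[-0.029,-0.035,-0.003,0,0,0],[-0.029,-0.035,-0.003,0,0,0],[-0.029,-0.035,-0.003,0,0,0],[-0.029,-0.035,-0.003,0,0,0],[-0.029,-0.035,-0.003,0,0,0],[-0.029,-0.035,0,0,0,0],[-0.018,-0.024,0,0,0,0]]]'
python3 -m jog '[[[0,0,0,0,0,-0.16],[0,0,0,0,0,-0.16],[0,0,0,0,0,-0.16],[0,0,0,0,0,-0.16],[0,0,0,0,0,-0.16],[0,0,0,0,0,0],[0,0,0,0,0,0]]]'
python3 - <<'E'
from h import *
s=cam('wrist'); save(s,'w3'); st=get_state(); print(st['q'],st['tool_pos'],R.from_quat(st['eef_rot']).as_matrix())
print(proj(s,[.525,-.197,.099]))
E
```

```text
clock: 7.95
tool_pos: [0.524, -0.2035, 0.2356]
eef_rot: [0.216, 0.976, -0.0, -0.002]
contact_force: [0.7, 0.4, -0.2]
opening: 0.566
finger_force: 0.0
clock: 8.82
tool_pos: [0.5243, -0.201, 0.2367]
eef_rot: [-0.181, 0.983, 0.001, -0.001]
contact_force: [0.3, 0.4, -0.3]
opening: 0.57
finger_force: 0.0
[ 0.59529879  0.64554541 -0.52499467  1.75024152  0.40958563  0.85795988
  1.82099278] [ 0.52449292 -0.20108686  0.23697757] [[-9.34031258e-01 -3.57189364e-01 -1.16968363e-03]
 [-3.57190099e-01  9.34031581e-01  4.88125602e-04]
 [ 9.18168178e-04  8.73723982e-04 -9.99999197e-01]]
[329.02329276 228.26154661]
```

View pics/w3.png

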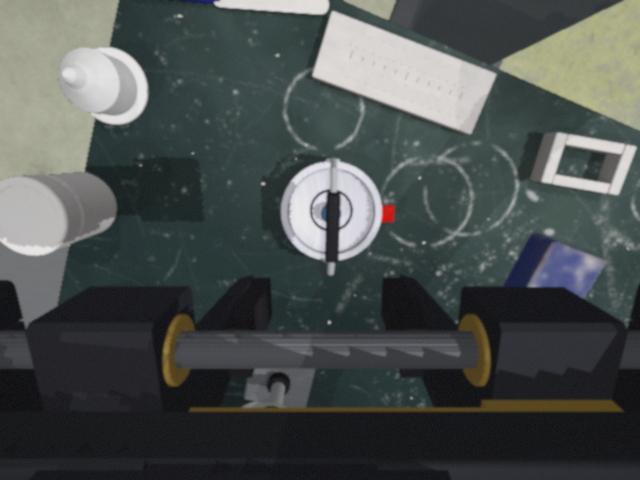

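The wrist view shows the dish centred near (331,211), the red tab to the right at (388,213), and the bar upright from (334,192) to (332,260). Next I'll measure the bar.

Run:
```python
from h import *
s=cam('wrist'); x0,y0=320,180
f=s['frame'][y0:275,x0:350].astype(int); m=(f.max(2)<50).astype(np.uint8)
m=cv2.morphologyEx(m,cv2.MORPH_OPEN,np.ones((5,5),np.uint8))
n,l,sc,c=cv2.connectedComponentsWithStats(m); i=1+np.argmax(sc[1:,4]); y,x=np.nonzero(l==i)
r=cv2.minAreaRect(np.c_[x+x0,y+y0].astype(np.float32)); print(r)
B=cv2.boxPoints(r); B=B[np.argsort(B[:,1])]
a,b=[onz(s,*(B[j]+B[j+1])/2.,.108) if 0 else onz(s,*((B[j]+B[j+1])/2),.099) for j in(0,2)]
print(a,b,np.linalg.norm(a-b)); ctr=(a+b)/2
h=cv2.cvtColor(s['frame'],cv2.COLOR_RGB2HSV); mm=((h[...,1]>150)&((h[...,0]<8)|(h[...,0]>172))&(h[...,2]>100)); mm[:180]=0;mm[250:]=0; yy,xx=np.nonzero(mm); tab=onz(s,xx.mean(),yy.mean(),.022)
d=a-b; ad=np.arctan2(d[1],d[0]); t=tab-ctr
print('ctr',ctr,'tab',tab,np.hypot(*t[:2]),'tabdir',np.arctan2(t[1],t[0]),'bar dir',ad)
st=get_state(); M=R.from_quat(st['eef_rot']).as_matrix(); print('tooly',np.arctan2(M[1,1],M[0,1]),'shift',M.T@(np.r_[ctr[:2],.071]-st['tool_pos']))
```

```text
((332.0, 226.5), (65.0, 10.0), 90.0)
[ 0.4976155 -0.2050883  0.099    ] [ 0.54960983 -0.18498334  0.099     ] 0.05574602694423894
ctr [ 0.52361267 -0.19503582  0.099     ] tab [ 0.50431298 -0.13773322  0.022     ] 0.060465412735834945 tabdir 1.8956663404860477 bar dir -2.772624901023775
tooly 1.9365442679177236 shift [-0.0013308   0.00595661  0.16623243]
```

```bash
python3 -m jog '[[[-0.001,0.006,0.025,0,0,0],[0,0,0.035,0,0,0],[0,0,0.035,0,0,0],[0,0,0.035,0,0,0],[0,0,0.02,0,0,0],[0,0,0.01,0,0,0],[0,0,0.006,0,0,0],[0,0,0,0,0,0]]]' 0.04
python3 -m jog '[[[0,0,0,0,0,0]]]' 0.02
python3 - <<'E'
from h import *
s=cam('wrist'); im=s['frame'][100:400,120:520]; t=cam('side')['frame'][260:360,270:403]
cv2.imwrite('pics/w4.png',np.hstack([im,cv2.resize(t,(400,300))])[:,:,::-1]); st=get_state(); print(st['tool_pos'],st['opening'])
E
```

```text
clock: 9.93
tool_pos: [0.5238, -0.1953, 0.0719]
eef_rot: [-0.182, 0.983, -0.0, 0.0]
contact_force: [0.7, 0.0, -0.3]
opening: 0.451
finger_force: 0.0
clock: 10.05
tool_pos: [0.5241, -0.1954, 0.0724]
eef_rot: [-0.182, 0.983, -0.0, 0.001]
contact_force: [-0.3, -0.4, -0.4]
opening: 0.366
finger_force: 0.0
[ 0.5239912  -0.19542666  0.07231548] 0.2768688847020738
```

View pics/w4.png

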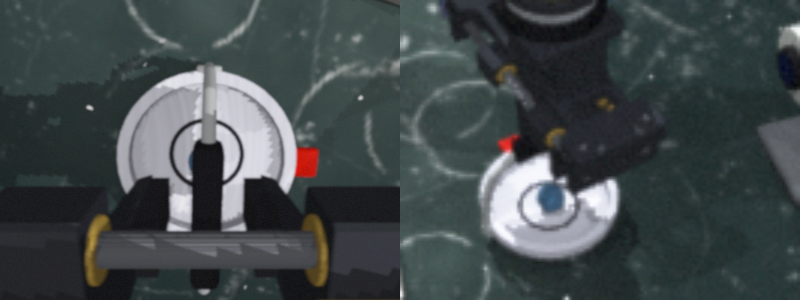

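The bar at column 207 sits midway between the fingers (168 and 246), and the ball is within the ring. I'll close and lift gently.

```bash
python3 -m jog '[[[0,0,0,0,0,0],[0,0,0,0,0,0],[0,0,0,0,0,0],[0,0,0,0,0,0],[0,0,0,0,0,0],[0,0,0,0,0,0],[0,0,0,0,0,0],[0,0,0,0,0,0]]]' 0 25
python3 -m jog '[[[0,0,-0.002,0,0,0],[0,0,-0.004,0,0,0],[0,0,-0.006,0,0,0],[0,0,-0.007,0,0,0],[0,0,-0.007,0,0,0],[0,0,-0.007,0,0,0],[0,0,-0.007,0,0,0],[0,0,-0.005,0,0,0],[0,0,-0.003,0,0,0],[0,0,-0.002,0,0,0],[0,0,0,0,0,0],[0,0,0,0,0,0]]]'
python3 -m jog '[[[0,0,-0.002,0,0,0],[0,0,-0.004,0,0,0],[0,0,-0.007,0,0,0],[0,0,-0.009,0,0,0],[0,0,-0.009,0,0,0],[0,0,-0.008,0,0,0],[0,0,-0.006,0,0,0],[0,0,-0.004,0,0,0],[0,0,-0.002,0,0,0],[0,0,0,0,0,0],[0,0,0,0,0,0],[0,0,0,0,0,0]]]'
python3 - <<'E'
from h import *
s=cam('wrist'); im=s['frame'][100:400,120:520]; t=cam('side')['frame'][220:340,260:420]
cv2.imwrite('pics/w5.png',np.hstack([im,cv2.resize(t,(400,300))])[:,:,::-1]); st=get_state(); print(st['tool_pos'],st['opening'],R.from_quat(st['eef_rot']).as_matrix())
E
```

```text
clock: 11.15
tool_pos: [0.5239, -0.1954, 0.072]
eef_rot: [-0.183, 0.983, -0.0, 0.0]
contact_force: [-1.1, 0.0, 5.1]
opening: 0.139
finger_force: 24.9
clock: 12.65
tool_pos: [0.5235, -0.1952, 0.1215]
eef_rot: [-0.183, 0.983, 0.0, -0.0]
contact_force: [-0.2, -0.9, -1.9]
opening: 0.132
finger_force: 24.9
clock: 14.15
tool_pos: [0.5235, -0.1952, 0.1725]
eef_rot: [-0.183, 0.983, 0.0, -0.0]
contact_force: [-0.1, 0.5, -2.4]
opening: 0.133
finger_force: 24.9
[ 0.52352249 -0.19522464  0.17253607] 0.1314317316510216 [[-9.33304217e-01 -3.59086591e-01 -2.41783252e-04]
 [-3.59086637e-01  9.33304213e-01  1.84065432e-04]
 [ 1.59561899e-04  2.58610179e-04 -9.99999954e-01]]
```

View pics/w5.png

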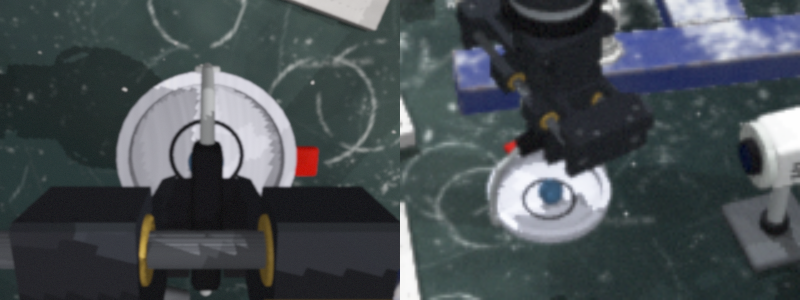

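The dish is lifted clear and level, with the ball inside the ring in both views. Now I'll turn it clockwise by 1.76 rad.

```bash
python3 -m jog '[[[0,0,0,0,0,0.02],[0,0,0,0,0,0.04],[0,0,0,0,0,0.06],[0,0,0,0,0,0.08],[0,0,0,0,0,0.1],[0,0,0,0,0,0.1],[0,0,0,0,0,0.1],[0,0,0,0,0,0.1],[0,0,0,0,0,0.1],[0,0,0,0,0,0.1],[0,0,0,0,0,0.1],[0,0,0,0,0,0.1]]]'
python3 -m jog '[[[0,0,0,0,0,0.1],[0,0,0,0,0,0.1],[0,0,0,0,0,0.1],[0,0,0,0,0,0.1],[0,0,0,0,0,0.1],[0,0,0,0,0,0.08],[0,0,0,0,0,0.07],[0,0,0,0,0,0.05],[0,0,0,0,0,0.04],[0,0,0,0,0,0.02],[0,0,0,0,0,0],[0,0,0,0,0,0]]]'
python3 - <<'E'
from h import *
s=cam('wrist'); im=s['frame']; t=cam('side')['frame'][240:330,290:450]; tt=cam('top')['frame'][140:260,330:420]
cv2.imwrite('pics/w6.png',np.hstack([cv2.resize(im,(400,300)),cv2.resize(t,(400,300))])[:,:,::-1]); st=get_state(); print(st['q'],st['tool_pos'],st['opening'],R.from_quat(st['eef_rot']).as_matrix())
print(proj(s,[.7076,-.186,.119]),proj(s,[.704,-.149,0.005]))
E
```

```text
clock: 15.75
tool_pos: [0.5237, -0.1951, 0.1727]
eef_rot: [0.313, 0.95, 0.0, 0.0]
contact_force: [0.0, 0.4, -1.8]
opening: 0.13
finger_force: 24.9
clock: 17.25
tool_pos: [0.5236, -0.1953, 0.1727]
eef_rot: [0.641, 0.767, 0.0, -0.0]
contact_force: [0.2, 0.1, -1.6]
opening: 0.136
finger_force: 24.9
[ 0.25699776  0.69162352  0.02942005  1.84033601 -0.03298827  0.61009138
  0.48481908] [ 0.5235855  -0.19526715  0.17268878] 0.13531985868477592 [[-1.77178571e-01  9.84178719e-01  4.70091494e-05]
 [ 9.84178713e-01  1.77178564e-01  1.27907559e-04]
 [ 1.17554884e-04  6.89278828e-05 -9.99999991e-01]]
[619.02458085 295.83863889] [529.57022133 205.8960527 ]
```

View pics/w6.png

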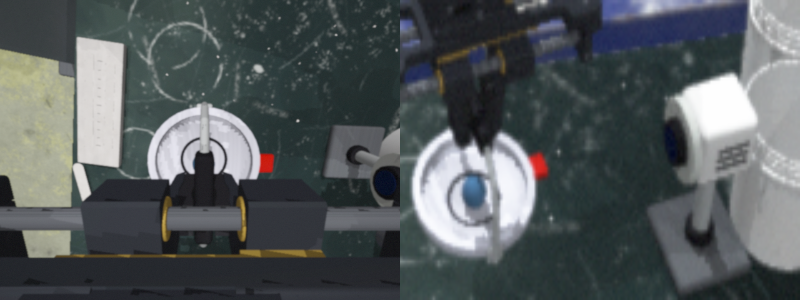

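The wrist view shows the tab pointing right towards the lens, at about (616,296) full-size, with the mounting plate's left edge near column 530. I'll zoom in there for the direction.

Run:
```python
from h import *
s=cam('wrist'); im=s['frame'][180:345,500:640]
cv2.imwrite('pics/w7.png',cv2.resize(im,None,fx=3.5,fy=3.5,interpolation=cv2.INTER_CUBIC)[:,:,::-1])
```

```text
(no output)
```

View pics/w7.png

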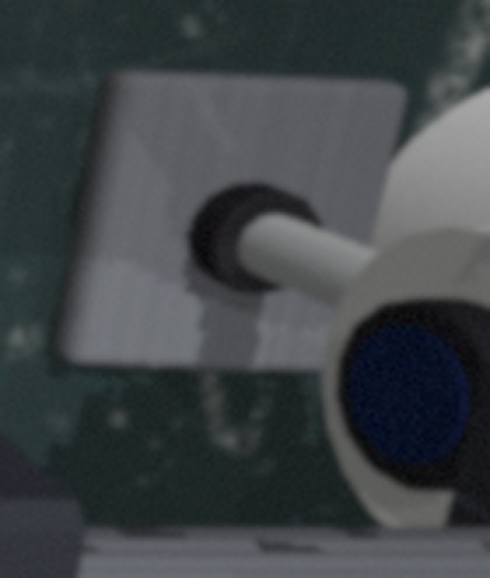

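The crop shows plate corners at (115,72), (75,362) and (405,82), and the lens disc centred at (407,392).

Run:
```python
from h import *
s=cam('wrist'); o=lambda x,y,z: onz(s,500+x/3.5,180+y/3.5,z)
for z in(.008,):
    a,b,c,d=o(115,72,z),o(75,362,z),o(405,82,z),o(325,368,z)
    print(a,b,c); e=a-b; f=c-a; g=d-b
    print('len',np.linalg.norm(e),np.linalg.norm(f),'theta', np.arctan2(-e[0],e[1]),np.arctan2(f[1],f[0]),np.arctan2(g[1],g[0]))
k=o(255,237,.015); print('post base',k)
L=o(407,392,.12); print('lens',L)
st=get_state(); M=R.from_quat(st['eef_rot']).as_matrix()
print('post->lens dir',np.arctan2(*(k-L)[1::-1]))
for th in(.14,.17,.2):
    T=L-.16*np.array([np.cos(th),np.sin(th),0]); print(th,T,M.T@(T-st['tool_pos']))
```

```text
[ 0.70348152 -0.14369887  0.008     ] [ 0.71874709 -0.22186449  0.008     ] [ 0.77759896 -0.1330342   0.008     ]
len 0.0796423323694842 0.07488077239313023 theta 0.19287001809706372 0.14290795081196778 0.151799693811981
post base [ 0.7490182 -0.1781965  0.015    ]
lens [ 0.70393609 -0.18361854  0.12      ]
post->lens dir 0.11969552743749734
0.14 [ 0.54550153 -0.20594544  0.12      ] [-0.01436089  0.01968316  0.05270162]
0.17 [ 0.54624253 -0.21068772  0.12      ] [-0.01915944  0.01957282  0.05270114]
0.2 [ 0.54712544 -0.21540563  0.12      ] [-0.02395914  0.01960647  0.05270067]
```

```bash
python3 -m jog '[[[-0.0002,0.0002,0,0,0,0],[-0.0007,0.0007,0,0,0,0.001],[-0.0015,0.0016,0,0,0,0.001],[-0.0022,0.0023,0,0,0,0.001],[-0.0026,0.0027,0,0,0,0.002],[-0.0028,0.0029,0,0,0,0.002],[-0.0028,0.0029,0,0,0,0.001],[-0.0026,0.0027,0,0,0,0.001],[-0.0022,0.0023,0,0,0,0.001],[-0.0015,0.0016,0,0,0,0],[-0.0007,0.0007,0,0,0,0],[-0.0002,0.0002,0,0,0,0]]]'
python3 -m jog '[[[0,0,0,0,0,0],[0,0,0,0,0,0],[0,0,0,0,0,0],[0,0,0,0,0,0],[0,0,0,0,0,0],[0,0,0,0,0,0],[0,0,0,0,0,0],[0,0,0,0,0,0],[0,0,0,0,0,0],[0,0,0,0,0,0],[0,0,0,0,0,0],[0,0,0,0,0,0]]]'
python3 - <<'E'
from h import *
s=cam('side'); t=cam('top')
def c(s,x,y,w,h): return cv2.resize(s['frame'][y:y+h,x:x+w,::-1],(400,300),interpolation=cv2.INTER_CUBIC)
cv2.imwrite('pics/f.png',np.hstack([c(s,300,220,160,120),c(t,325,130,120,90)]))
def m(k,roi,red):
    x0,y0,x1,y1=roi; f=k['frame'][y0:y1,x0:x1].astype(int); r,g,b=f[...,0],f[...,1],f[...,2]
    y,x=np.nonzero((r>g+60)&(r>b+60) if red else (b>r+40)&(b>g+15)); return (x.mean()+x0,y.mean()+y0),len(x)
st=get_state(); print(st['tool_pos'],R.from_quat(st['eef_rot']).as_matrix()[:,1])
for k,roi in((s,(310,240,380,330)),):
    for red,z in((1,.12),(0,.12)):
        u,n=m(k,roi,red); print(red,u,n,onz(k,*u,z))
E
```

```text
clock: 19.0
tool_pos: [0.5475, -0.2114, 0.1727]
eef_rot: [0.645, 0.764, 0.0, -0.0]
contact_force: [-0.1, -0.1, -1.2]
opening: 0.136
finger_force: 24.9
clock: 20.5
tool_pos: [0.5475, -0.2114, 0.1727]
eef_rot: [0.645, 0.764, 0.0, -0.0]
contact_force: [-0.1, -0.8, -2.0]
opening: 0.135
finger_force: 24.9
[ 0.54750622 -0.2113852   0.17269077] [9.85916738e-01 1.67236910e-01 3.19046247e-05]
1 (np.float64(357.6744186046512), np.float64(293.5581395348837)) 43 [ 0.60564521 -0.20192726  0.12      ]
0 (np.float64(347.5350318471338), np.float64(271.7261146496815)) 157 [ 0.59817976 -0.13416238  0.12      ]
```

View pics/f.png

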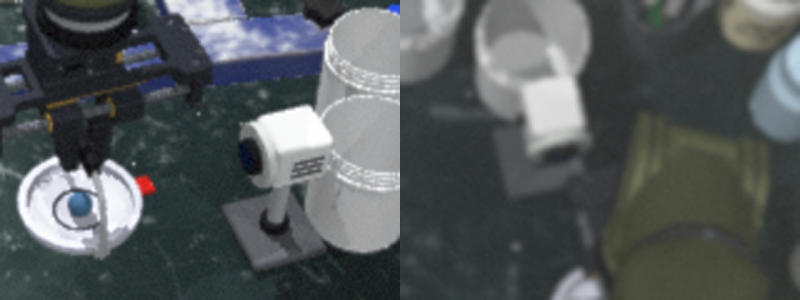

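The side view shows the ball in the middle of the ring and the tab pointing at the lens. The tab measures within about 1 mm of where it should be, and the ball has settled. Handing in.

```bash
python3 -c "
from h import *
s=cam('side'); print(onz(s,332,301.6,.12)); print(finish_job())"
```

```text
[ 0.54668097 -0.21506396  0.12      ]
the job is handed in; nothing more can be done
None
```

I set the selector to green and released it, then lifted the dish clear before turning it; I handed in at about 20.6 s holding it level and still, tab at the lens and ball at lens height about 16 cm in front. The lens direction is good to about ±0.02 rad, roughly 3 mm sideways, and handing in returned no pass or fail.

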